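# Cover the open transmitter and hold the test box guard open

### The arm

A 6-joint arm with a two-finger parallel gripper is mounted at the origin on the work surface. World frame = base frame: x ahead of the robot, y to its left, z up, the work surface at z = 0. Lengths are in m, angles in degrees, forces in N, time in s.
With the tool pointing down it reaches from about 0.3 to 0.75 m from the base axis. Payload 8.5 kg.
Tool frame: the origin (TCP) lies on the centre line of the jaws, within the pads' length; the fingertips stand 25 mm ahead of it and the grasp point (between the pads) lies 6 mm ahead of it; z points along the fingers, y is the line along which they close (so a half turn about z gives the same grasp; the last joint's range is limited). The gripper opens to 85 mm and grips with 20 to 120 N. Pads are 22 mm wide; open, the fingers measure 114 mm over their backs; the gripper's body (76 mm by 85 mm) begins 54 mm behind the grasp point. The pads swing forward as they close: fully open they stand 13 mm farther back than shut.
Start: joints at [56.362, 21.807, 74.336, -0, 83.858, -12.336], TCP at [0.2, 0.512, 0.256] pointing down, gripper open.
Joint ranges: [-178.18, 178.18], [-50.72, 133.34], [12.68, 142.11], [-81.47, 261.47], [9.98, 163.14], [-165.26, 165.26]. Speed limits (degrees/s): [136.94, 136.94, 180, 180, 180, 180].

### API

Orientations are given as a 3x3 rotation matrix whose columns are the frame's x, y, z axes.
In Python, from rig import telemetry, optics, env gives the robot as it stands.
- The arm moves only by the tool send_rows, never from a script. Its argument "deltas" is a list that holds one entry, the list of rows, each a list of 7 numbers: the shift along the tool's x, y, z in m, then the turn, a rotation vector about the tool's x, y, z in rad, then the opening, from -1 (shut) to 1 (fully open), so that 0 is half open. In form: [[[x, y, z, ax, ay, az, grip], ...]]. A call has 1 to 12 rows; each row shifts and turns the commanded pose from where the row before left it, along the tool's axes as they then stand; what a row does not reach is not made up. A row lasts 1/8 s, in which the tool goes at most 62.5 mm and 10.7 degrees, less where a joint would pass 70% of its speed; a pose out of reach is approached as far as the arm can. A call is refused whole if a number of a shift passes 0.0625 or a number of a turn 0.188, either way. A call with a gripper value outside its range is refused whole. The fingers move at their own pace and stop on an object; "squeeze" is the grip in N (left out, the last holds). Time passes only in rows, so rows that do not move let the fingers close. It gives the time, the measured TCP pose, the force, the opening and the grip force at its end, in the units of the state.
- telemetry.observe(): the state, without advancing time (a new reading comes with each control period).
- optics.get_image(name): name is "side" or "top"; returns a dict with "image" (480x640x3 uint8, red, green, blue), "range_z" (480x640 float32, m along the optical axis (not along the pixel's ray), 0 where there is no reading), "K" (3x3 intrinsics, pixels), "k1" (the pictures are not rectified: a ray, as slopes to the right and down, at radius r is drawn at 1 + k1 r^2 times it, then the intrinsics apply), "rvec" (rotation vector, rad) and "tvec" (3), from world to camera coordinates, as OpenCV has them. Camera axes: x right, y down, z forward; pixel columns grow to the right and rows downward; lengths in m; the calibration is good to about 2 mm. A picture is of the moment at which its call begins.
- env.close_job(): hands the job in; it is judged then, once.
The state is a dict: "time_s": time; "q": joint angles; "qvel": joint speeds; "joint_efforts": joint torques, N m; "position": TCP position; "tool_rot": TCP orientation; "ft_force": force on the tool from outside, world axes, zero at the start; "wrist_torque": the same for the moment, N m; "grip_width": finger opening in m; "gripper_force": force on a finger pad.
Only numpy, scipy, OpenCV 4.12 (cv2) and the standard library are available. Lean on these libraries where they do the work, as an engineer would, in place of code of your own. Each camera call takes 0.05 s, during which the arm holds its last target. There are 200 camera calls.

### The job

Get this transmitter ready for its test: take the loose blue cover from the metal tray, set it gently on the rim of the open transmitter housing so that it sits seated and level, and let go of it. Then lift the clear sprung guard of the grey test box by its yellow pull bar to 45 degrees open (within about 5 degrees) and finish while still holding it there, so that a colleague can reach in. Do not drop the cover, do not tip or push the transmitter away, and leave everything else on the bench where it is.

Things in the scene. Friction and masses are not known exactly. Their poses are not given: they have to be found in the camera images.
- cover: Loose cover, about 0.18 kg, knob up in the tray: blue disc 90 mm across, 7 mm thick; under it a steel spigot 7 mm deep, tapering from 75 to 66 mm across at its bottom; on top a round dark-blue knob 26 mm across, 32 mm tall, to grip. Origin: centre of the spigot's underside, z up. Above the origin: disc's underside 7 mm, disc's top 14 mm, knob's top 46 mm.
- housing: Open transmitter housing, 1.4 kg, standing loose: steel flange 100 mm across, steel neck, blue round cup 88 mm across, open at the top. Rim 120 mm above the bench; mouth 80 mm across inside, wall 4 mm; a green circuit board 50 mm below the rim. A short steel port sticks out of the cup's +y side. Origin: centre of the underside; z up.
- housing_rim (a point): Centre of the housing's mouth, level with its rim, 120 mm above the bench. With the cover seated (disc resting on the rim) the cover's origin is 7 mm below this point.
- test_box: Grey test box fixed to the bench, 180 mm (x) by 160 mm (y), 100 mm tall, open at the top under its guard; two small lamps on its front. Origin: centre of the underside; front faces its own -x, towards the robot; z up. It stands left or right of the housing, the tray on the other side.
- guard (a joint): Guard angle in rad: 0 shut (flat), grows as its front is lifted, stops at 1.30; 45 degrees is 0.785. A clear 180 by 160 mm plate with a yellow frame, 8 mm thick, on top of the box, hinged along its far edge (the box's +x side). About 0.4 kg with a spring that pulls it shut: lifting the bar takes 3 to 5 N all the way; it falls shut when let go.
- guard_hinge (a point): Middle of the hinge line, 104 mm above the bench, fixed to the box (90 mm to the box's +x from its centre), axes as the box. At guard angle a the pull bar's centre is at x = -240 mm cos(a), y = 0, z = 240 mm sin(a) from here.
- pull_bar: Yellow round pull bar of the guard, a sleeve 12 mm thick and 120 mm long that turns freely on its rod; along the box's y, 240 mm from the hinge, 60 mm in front of the plate's edge; a thin arm at each end (66 mm from its centre) joins it to the plate. Between them fingers can reach down on both sides of it. Shut, its centre is 104 mm above the bench. Origin: its centre; its y along the bar.
- tray: Flat aluminium tray fixed to the bench, 260 mm (x) by 160 mm (y), walls 14 mm high and 4 mm thick, floor about 4 mm thick. Origin: centre of the underside.
- gasket: Black rubber ring lying in the far half of the tray, 60 mm across, 40 mm hole, 8 mm thick. Origin: centre of the underside. To be left alone.
- transmitter_a: Finished transmitter, 145 mm tall: round steel flange 100 mm across, short steel neck, and a closed blue drum 98 mm long and 80 mm across lying on top. Origin: centre of the underside. To be left alone.
- transmitter_b: Another finished transmitter, 145 mm tall: round steel flange 100 mm across, short steel neck, and a closed blue drum 98 mm long and 80 mm across lying on top. Origin: centre of the underside. To be left alone.
- jar: White jar with a red cap, 60 mm across, 75 mm tall. Origin: centre of the underside. To be left alone.
- wrench: Steel wrench 160 mm long lying on the bench near the robot, left. To be left alone.
- flange: Loose flat steel ring, 100 mm across, 44 mm hole, 14 mm thick, lying near the robot, right. Origin: centre of the underside. To be left alone.
Mind the look-alikes: they are no part of the job. Leave any orange look-alike of the cover alone. What is shaped like the housing but red is not meant.

How it is judged (in metres and radians):
On the way, in this order (a step that is already met when the one before it is completed fails the run):
1. the cover sits seated and level on the housing's rim and has been let go (horizontal distance between cover and housing_rim below 0.006 m and z of cover in the frame of housing_rim between -0.01 and -0.004 m and angle between each of cover, housing's own z axis and vertical below 0.07 rad and contact force between cover and the arm below 0.1 N and contact force between cover and the fingers below 0.1 N and linear speed of cover below 0.05 m/s), for 0.3 s.
2. the guard is held by its bar at 45 degrees (value of joint guard between 0.68 and 0.89 rad and contact force between pull_bar and the fingers above 0.5 N), for 0.2 s.
At the end, for the whole second after the job is handed in: Cover let go on the housing rim: centred within 6 mm, seated within 3 mm, level within 4 degrees, housing upright. Fingers still on the pull bar (over 0.5 N), guard at rest (under 0.1 rad/s) at 45 degrees within 6 (0.68 to 0.89 rad), through the last second (all of step 1 and all of step 2 and velocity of joint guard between -0.1 and 0.1 rad/s); the arm keeps its last pose, push and grip.
It fails at once if the cover is dropped (it falls free from more than about 13 mm) (linear speed of cover above 0.5 m/s and contact force between cover and the fingers below 0.05 N).
It fails at once if the transmitter housing is tipped over 20 degrees or pushed over 40 mm (angle between housing's own z axis and vertical above 0.35 rad or distance of housing from where it was at the start of the episode above 0.04 m).
It fails at once if a bystander (finished transmitters, jar, wrench, loose ring, gasket) is moved by over 30 mm or knocked over (distance of any of transmitter_a, transmitter_b, jar, wrench, flange, gasket from where it was at the start of the episode above 0.03 m or angle between any of transmitter_a, transmitter_b, jar's own z axis and vertical above 0.4 rad).
It also fails if it takes over 59 s, if anything falls off the work surface, if the arm or the gripper's body presses on something with over 40 N, if the wrist force passes 120 N, or if a joint passes its speed limit or range.

## Working session

There is one attempt and no reset: what is moved stays moved. The work goes in short steps, Python scripts to look and compute and a tool call to move; the robot and the scene stay as the last step left them, time stands still between calls to the robot, and variables do not carry over. Pictures are saved under pics/ and viewed, at most 10 in all, crops included, and the job is handed in when it is done.

Besides the shell and the picture viewer there is one more tool, called after "Request:" as name(argument=value, ...), one argument or row to a line, values as JSON. send_rows: Moves the arm, as the interface text tells. Its arguments: {"type":"object","properties":{"deltas":{"type":"array"},"squeeze":{"type":"number"}},"required":["deltas"]}

```bash
mkdir -p pics
cat > h.py <<'E'
import numpy as np, cv2
from rig import telemetry, optics, env
def shot(n):
    d=optics.get_image(n); d['R']=cv2.Rodrigues(np.array(d['rvec'],float))[0]; d['t']=np.array(d['tvec'],float).ravel(); return d
def rays(d,uv):
    uv=np.atleast_2d(uv).astype(float); K=np.array(d['K'])
    x=(uv-[K[0,2],K[1,2]])/[K[0,0],K[1,1]]; s=x.copy()
    for _ in range(10): s=x/(1+d['k1']*(s**2).sum(1,keepdims=True))
    return np.c_[s,np.ones(len(s))]
def plane(d,uv,z):
    r=rays(d,uv)@d['R']; c=-d['R'].T@d['t']
    return c+r*((z-c[2])/r[:,2])[:,None]
def cloud(d):
    v,u=np.mgrid[:480,:640]; r=rays(d,np.c_[u.ravel(),v.ravel()])
    p=(r*d['range_z'].reshape(-1,1)-d['t'])@d['R']
    return p.reshape(480,640,3)
def save(d,f): cv2.imwrite('pics/'+f,d['image'][:,:,::-1])
E
python3 - <<'E'
from h import *
for n in('top','side'):
    d=shot(n); save(d,n+'0.png'); print(n,-d['R'].T@d['t'],d['R'][2],(d['range_z']>0).mean())
s=telemetry.observe();print(s)
E
```

```text
top [ 0.24621576 -0.00372809  1.46001367] [ 0.20752192 -0.01308248 -0.97814288] 0.9959342447916667
side [ 0.08889338 -0.72506213  0.88971994] [ 0.36956972  0.62115448 -0.6910755 ] 0.9959700520833333
{'time_s': 0.1, 'q': array([ 5.63601212e+01,  2.18381489e+01,  7.43775482e+01, -4.15103762e-04,
        8.38570625e+01, -1.23348670e+01]), 'qvel': array([ 0.1497726 , -0.09879267, -0.17667684, -0.04244623,  0.02430364,
       -0.03303599]), 'joint_efforts': array([ 3.67034416e-03, -4.49219120e+01, -2.31656438e+01, -1.86440921e-04,
        3.62896200e-03, -1.48705078e-05]), 'position': array([0.19970757, 0.51223253, 0.25578079]), 'tool_rot': array([[-9.31659640e-01,  3.63331568e-01, -6.97487724e-04],
       [ 3.63332141e-01,  9.31659073e-01, -1.06122292e-03],
       [ 2.64244978e-04, -1.24211828e-03, -9.99999194e-01]]), 'ft_force': array([-0.66232807, -0.44726343,  0.30431055]), 'wrist_torque': array([-0.04318799, -0.02231466,  0.03860735]), 'gripper_force': 0.0, 'grip_width': 0.08508355625641248}
```

View pics/top0.png

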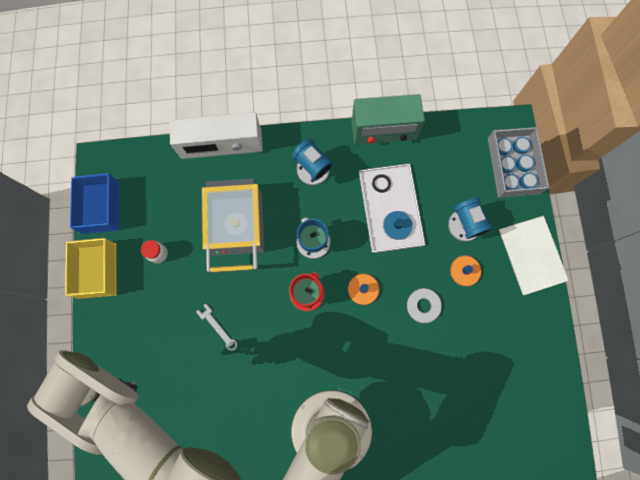

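View pics/side0.png

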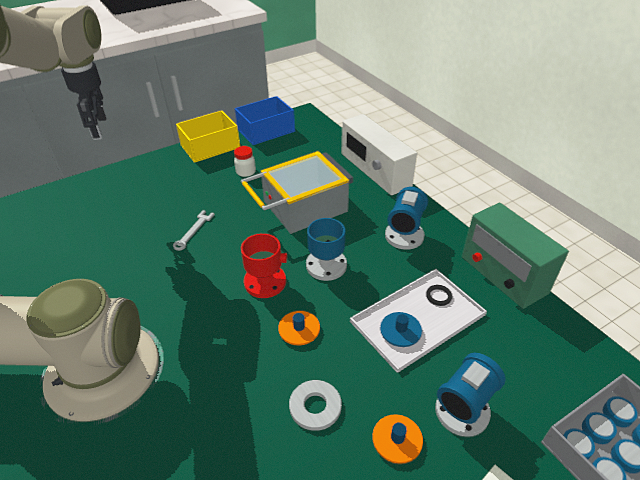

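The top view shows these candidates:
- **Blue cover:** in the tray at (399,225). This is the one meant, being blue and in the metal tray.
- **Orange look-alikes:** at (364,289) and (466,270), to be left alone.
- **Blue open housing:** at (313,236). This is the one meant; the red one at (307,291) is not.
- **Test box:** at (231,218), with its pull bar near row 268.

Next I'll confirm with a crop and measure.

```bash
cat > meas.py <<'E'
from h import *
def circ(uv,d,z,lab):
    P=plane(d,uv,z)[:,:2].astype(np.float32); c,r=cv2.minEnclosingCircle(P); A=np.c_[2*P,np.ones(len(P))]
    print(lab,np.round(c,4),round(r,4),'mean',P.mean(0).round(4))
def comp(m):
    n,l,s,c=cv2.connectedComponentsWithStats(m.astype(np.uint8)); k=1+s[1:,4].argmax(); return l==k
def edge(m):
    c=max(cv2.findContours(m.astype(np.uint8),cv2.RETR_EXTERNAL,cv2.CHAIN_APPROX_NONE)[0],key=len); return c[:,0]
E
python3 - <<'E'
from meas import *
for n in('top','side'):
    d=shot(n); P=cloud(d); hsv=cv2.cvtColor(d['image'],cv2.COLOR_RGB2HSV); z=P[...,2]
    blue=(hsv[...,0]>92)&(hsv[...,0]<125)&(hsv[...,1]>110)
    B={'top':((360,190,425,250),(290,212,335,262)),'side':((375,305,430,355),(300,212,350,265))}[n]
    def box(b): m=np.zeros((480,640),bool); m[b[1]:b[3],b[0]:b[2]]=1; return m
    mc=comp(blue&box(B[0])); circ(edge(mc&(z<.03)),d,.018,n+' disc'); 
    k=box(B[0])&(z>.042)&(z<.06); print('knob top',k.sum(),P[k].mean(0).round(4),'disc z',np.median(z[mc&(z<.03)]))
    circ(edge(k),d,.05,n+' knob')
    r=box(B[1])&(abs(z-.12)<.006); circ(np.argwhere(r)[:,::-1],d,.12,n+' rim'); print(r.sum(),P[r].mean(0).round(4), np.percentile(z[box(B[1])],[90,95,99]))
    c,rr=cv2.minEnclosingCircle(P[r][:,:2].astype(np.float32)); print('  cloudrim',c,rr)
    y=(hsv[...,0]>18)&(hsv[...,0]<34)&(hsv[...,1]>80)&(z>.09)&(z<.125)&(P[...,1]>.1)&(P[...,1]<.45)
    Q=P[y]; print('yellow',len(Q),Q.min(0).round(3),Q.max(0).round(3))
    g=(P[...,0]<Q[:,0].max())&(z>.09)&(z<.125)&(P[...,1]>Q[:,1].min()-.01)&(P[...,1]<Q[:,1].max()+.01)
    G=P[g]; rect=cv2.minAreaRect(G[:,:2].astype(np.float32)); print('guard rect',rect); print(cv2.boxPoints(rect).round(4).tolist())
    x0=G[:,0].min(); b=G[G[:,0]<x0+.03]; print('front',len(b),b.mean(0).round(4),b.min(0).round(4),b.max(0).round(4))
    if n=='top': cv2.imwrite('pics/crop.png',cv2.resize(d['image'][150:320,190:440,::-1],(800,544),interpolation=cv2.INTER_CUBIC))
E
```

```text
top disc [ 0.5766 -0.2539] 0.0431 mean [ 0.5767 -0.2542]
knob top 65 [ 0.5763 -0.2523  0.05  ] disc z 0.018551516595062635
top knob [ 0.5764 -0.2519] 0.0143 mean [ 0.5762 -0.2522]
top rim [0.5495 0.0049] 0.0444 mean [0.55   0.0038]
154 [0.55   0.0038 0.12  ] [0.10130455 0.11907152 0.1247704 ]
  cloudrim (0.5497263073921204, 0.005224756430834532) 0.04429187998175621
yellow 1357 [0.467 0.149 0.09 ] [0.72  0.315 0.117]
guard rect ((0.5944256782531738, 0.23318089544773102), (0.163772314786911, 0.25221121311187744), 88.84642028808594)
[[0.4666999876499176, 0.15389999747276306], [0.7189000248908997, 0.14880000054836273], [0.7221999764442444, 0.3125], [0.4699999988079071, 0.3176000118255615]]
front 255 [0.4764 0.2325 0.1077] [0.4673 0.1641 0.1006] [0.4973 0.3059 0.1163]
side disc [ 0.5724 -0.2547] 0.0461 mean [ 0.5734 -0.2556]
knob top 116 [ 0.5741 -0.2555  0.0485] disc z 0.0174560608141323
side knob [ 0.5724 -0.2565] 0.0159 mean [ 0.573  -0.2568]
side rim [ 0.546  -0.0006] 0.0474 mean [ 0.5455 -0.    ]
238 [0.5467 0.0019 0.1179] [0.11332511 0.11805769 0.12086574]
  cloudrim (0.5485250949859619, 0.0026493389159440994) 0.045690540224313736
yellow 1121 [0.465 0.146 0.097] [0.719 0.317 0.114]
guard rect ((0.5928138494491577, 0.23337852954864502), (0.17025209963321686, 0.25576838850975037), 88.552490234375)
[[0.462799996137619, 0.15150000154972076], [0.718500018119812, 0.14499999582767487], [0.7228000164031982, 0.31520000100135803], [0.46709999442100525, 0.32170000672340393]]
front 220 [0.4731 0.2299 0.1059] [0.4636 0.1653 0.0978] [0.4936 0.3067 0.111 ]
```

View pics/crop.png

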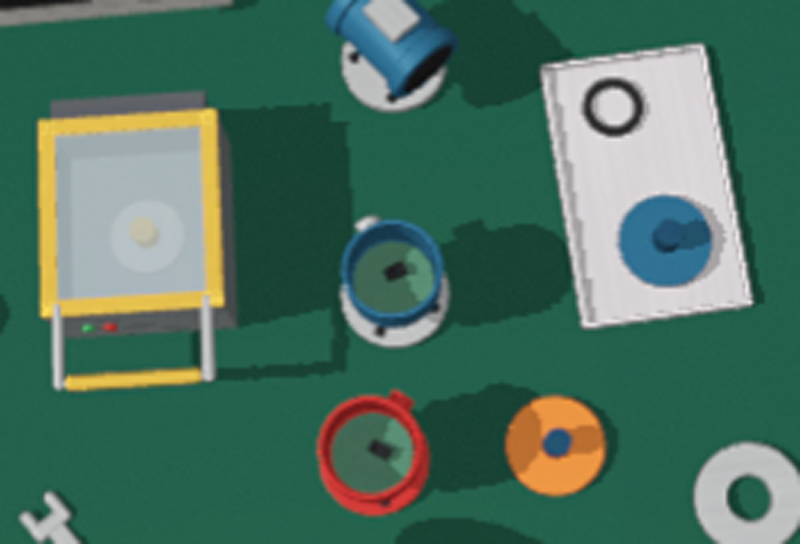

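The crop confirms it: the cover is the blue disc in the tray, crop (668,238), and the housing is the blue cup, crop (392,272). The yellow bar is at crop (135,380), ungripped with the guard shut. First I'll turn the tool so the jaws close along world x, then travel.

Request:
send_rows(
  deltas=[
    [[0, 0, 0, 0, 0, 0.15, 1], [0, 0, 0, 0, 0, 0.15, 1], [0, 0, 0, 0, 0, 0.15, 1], [0, 0, 0, 0, 0, 0.15, 1], [0, 0, 0, 0, 0, 0.15, 1], [0, 0, 0, 0, 0, 0.15, 1], [0, 0, 0, 0, 0, 0.15, 1], [0, 0, 0, 0, 0, 0.15, 1]],
  ],
)

```text
time_s: 1.2
position: [0.1998, 0.5123, 0.2561]
tool_rot: [[0.006, 1.0, -0.0], [1.0, -0.006, -0.0], [-0.0, -0.0, -1.0]]
ft_force: [-0.2, -0.2, 0.3]
grip_width: 0.0852
gripper_force: 0.0
```

Request:
send_rows(
  deltas=[
    [[-0.042, 0.021, 0, 0, 0, 0, 1], [-0.042, 0.021, 0, 0, 0, 0, 1], [-0.042, 0.021, 0, 0, 0, 0, 1], [-0.042, 0.021, 0, 0, 0, 0, 1], [-0.042, 0.021, 0, 0, 0, 0, 1], [-0.042, 0.021, 0, 0, 0, 0, 1], [-0.042, 0.021, 0, 0, 0, 0, 1], [-0.042, 0.021, 0, 0, 0, 0, 1], [-0.042, 0.021, 0, 0, 0, 0, 1]],
  ],
)

```text
time_s: 2.33
position: [0.3888, 0.1328, 0.2564]
tool_rot: [[0.001, 1.0, 0.0], [1.0, -0.001, 0.0], [0.0, 0.0, -1.0]]
ft_force: [0.5, 1.2, 0.7]
grip_width: 0.0854
gripper_force: 0.0
```

Request:
send_rows(
  deltas=[
    [[-0.042, 0.021, 0, 0, 0, 0, 1], [-0.042, 0.021, 0, 0, 0, 0, 1], [-0.042, 0.021, 0, 0, 0, 0, 1], [-0.042, 0.021, 0, 0, 0, 0, 1], [-0.042, 0.021, 0, 0, 0, 0, 1], [-0.042, 0.021, 0, 0, 0, 0, 1], [-0.042, 0.021, 0, 0, 0, 0, 1], [-0.042, 0.021, 0, 0, 0, 0, 1], [-0.042, 0.02, 0, 0, 0, 0, 0.2], [0, 0, 0, 0, 0, 0, 0.2], [0, 0, 0, 0, 0, 0, 0.2]],
  ],
)

```text
time_s: 3.7
position: [0.5758, -0.2436, 0.256]
tool_rot: [[0.001, 1.0, -0.001], [1.0, -0.001, 0.001], [0.001, -0.001, -1.0]]
ft_force: [-0.3, -0.3, 0.4]
grip_width: 0.0508
gripper_force: 0.0
```

Request:
send_rows(
  deltas=[
    [[-0.01, 0, 0.03, 0, 0, 0, 0.2], [0, -0.001, 0.04, 0, 0, 0, 0.2], [0, 0, 0.04, 0, 0, 0, 0.2], [0, 0, 0.03, 0, 0, 0, 0.2], [0, 0, 0.025, 0, 0, 0, 0.2], [0, 0, 0.02, 0, 0, 0, 0.2], [0, 0, 0.01, 0, 0, 0, 0.2], [0, 0, 0.01, 0, 0, 0, 0.2], [0, 0, 0, 0, 0, 0, 0.2], [0, 0, 0, 0, 0, 0, 0.2]],
  ],
)

```text
time_s: 4.95
position: [0.5753, -0.2541, 0.052]
tool_rot: [[0.001, 1.0, 0.001], [1.0, -0.001, -0.001], [-0.001, 0.001, -1.0]]
ft_force: [0.9, -0.2, 0.5]
grip_width: 0.0514
gripper_force: 0.0
```

Run:
```python
from h import *
d=shot('side'); s=telemetry.observe(); print(s['position'],s['ft_force'])
cv2.imwrite('pics/g1.png',cv2.resize(d['image'][230:380,320:520,::-1],(800,600),interpolation=cv2.INTER_CUBIC))
```

```text
[ 0.57530433 -0.25411488  0.05199221] [ 0.18054433  0.28209094 -0.0829394 ]
```

View pics/g1.png

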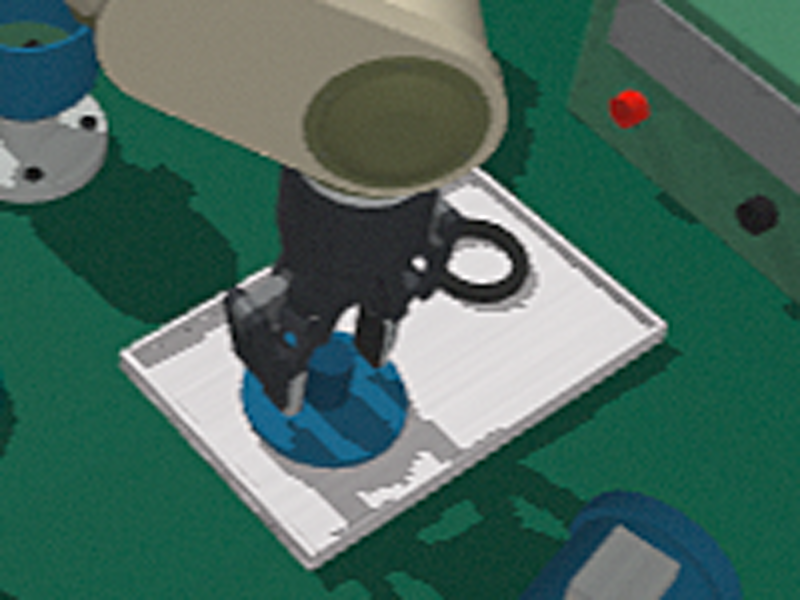

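The crop shows the fingers straddling the knob at crop (330,375), with the tips just above the disc. Closing now.

Request:
send_rows(
  deltas=[
    [[0, 0, 0, 0, 0, 0, -0.2], [0, 0, 0, 0, 0, 0, -0.4], [0, 0, 0, 0, 0, 0, -0.6], [0, 0, 0, 0, 0, 0, -0.8], [0, 0, 0, 0, 0, 0, -1], [0, 0, 0, 0, 0, 0, -1], [0, 0, 0, 0, 0, 0, -1], [0, 0, 0, 0, 0, 0, -1]],
  ],
  squeeze=40,
)

```text
time_s: 6.0
position: [0.5753, -0.2541, 0.0519]
tool_rot: [[0.001, 1.0, 0.001], [1.0, -0.001, -0.001], [-0.001, 0.001, -1.0]]
ft_force: [0.1, 0.8, 5.8]
grip_width: 0.0252
gripper_force: 39.3
```

Request:
send_rows(
  deltas=[
    [[0, 0, -0.005, 0, 0, 0, -1], [0, 0, -0.005, 0, 0, 0, -1], [0, 0, -0.01, 0, 0, 0, -1], [0, 0, -0.02, 0, 0, 0, -1], [0, 0, -0.03, 0, 0, 0, -1], [0, 0, -0.03, 0, 0, 0, -1], [0, 0, -0.03, 0, 0, 0, -1], [0, 0, -0.03, 0, 0, 0, -1], [0, 0, 0, 0, 0, 0, -1], [0, 0, 0, 0, 0, 0, -1]],
  ],
)

```text
time_s: 7.25
position: [0.5746, -0.2537, 0.2102]
tool_rot: [[0.001, 1.0, -0.002], [1.0, -0.001, 0.001], [0.001, -0.002, -1.0]]
ft_force: [-0.3, -0.3, -1.8]
grip_width: 0.0246
gripper_force: 39.4
```

Run:
```python
from h import *
from meas import circ,comp,edge
s=telemetry.observe(); print(s['position'],s['ft_force'],s['grip_width'])
for n in('top','side'):
    d=shot(n);P=cloud(d); hsv=cv2.cvtColor(d['image'],cv2.COLOR_RGB2HSV); z=P[...,2]
    blue=(hsv[...,0]>92)&(hsv[...,0]<125)&(hsv[...,1]>110)
    w=(abs(P[...,0]-.575)<.07)&(abs(P[...,1]+.254)<.07)&(z>.08)&(z<.24)
    m=blue&w; print(n,m.sum()); 
    if m.sum()>20:
        Q=P[m]; lo=Q[Q[:,2]<np.median(Q[:,2])+.006]; print(np.percentile(Q[:,2],[5,50,95]).round(4))
        A=np.c_[lo[:,:2],np.ones(len(lo))]; print('slope',np.linalg.lstsq(A,lo[:,2],rcond=None)[0].round(3)); circ(edge(comp(m)),d,np.median(Q[:,2]),n)
        print(lo.min(0),lo.max(0))
d=shot('side'); cv2.imwrite('pics/g2.png',cv2.resize(d['image'][150:390,320:540,::-1],(550,600)))
```

```text
[ 0.57458783 -0.25369558  0.21018775] [-0.28719171 -0.30276664 -1.76408386] 0.024639042980793554
top 0
side 1015
[0.1726 0.1755 0.2064]
slope [0.009 0.007 0.172]
side [ 0.5716 -0.2534] 0.047 mean [ 0.5724 -0.256 ]
[ 0.5279689  -0.29830282  0.16701063] [ 0.61772657 -0.21066796  0.18146387]
```

View pics/g2.png

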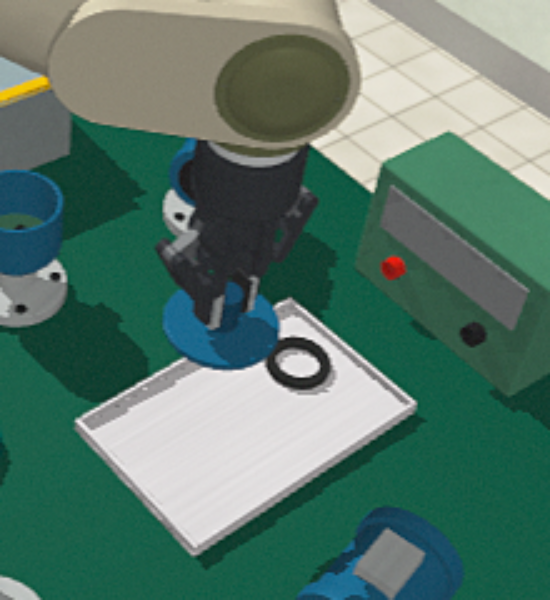

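The cover is held, level to within 0.01 rad, over the tray, with the gasket untouched. Carrying it over to the housing.

Request:
send_rows(
  deltas=[
    [[0.01, -0.001, 0, 0, 0, 0, -1], [0.02, -0.002, 0, 0, 0, 0, -1], [0.03, -0.003, 0, 0, 0, 0, -1], [0.035, -0.004, 0, 0, 0, 0, -1], [0.035, -0.004, 0, 0, 0, 0, -1], [0.035, -0.003, 0, 0, 0, 0, -1], [0.035, -0.003, 0, 0, 0, 0, -1], [0.03, -0.003, 0, 0, 0, 0, -1], [0.017, -0.002, 0, 0, 0, 0, -1], [0.01, -0.001, 0.01, 0, 0, 0, -1], [0, 0, 0.01, 0, 0, 0, -1], [0, 0, 0, 0, 0, 0, -1]],
  ],
)

```text
time_s: 8.9
position: [0.549, 0.0024, 0.19]
tool_rot: [[0.002, 1.0, -0.002], [1.0, -0.002, 0.0], [0.0, -0.002, -1.0]]
ft_force: [0.2, -0.3, -1.1]
grip_width: 0.0244
gripper_force: 39.4
```

```bash
cat > al.py <<'E'
from h import *
from meas import comp,edge,circ
s=telemetry.observe(); print(s['position'],s['ft_force'],s['grip_width'])
for n in('top','side'):
    d=shot(n);P=cloud(d); hsv=cv2.cvtColor(d['image'],cv2.COLOR_RGB2HSV); z=P[...,2]
    blue=(hsv[...,0]>92)&(hsv[...,0]<125)&(hsv[...,1]>110)
    w=(abs(P[...,0]-.549)<.06)&(abs(P[...,1]-.003)<.06)
    for lab,a,b in(('disc',s['position'][2]-.044,s['position'][2]-.026),('cup',.06,.118)):
        m=blue&w&(z>a)&(z<b)
        if m.sum()>20:
            Q=P[m]; print(n,lab,m.sum(),'x',np.percentile(Q[:,0],[0.5,99.5]).round(4),'y',np.percentile(Q[:,1],[.5,99.5]).round(4),'zmed',np.median(Q[:,2]).round(4))
            if lab=='disc': A=np.c_[Q[:,:2],np.ones(len(Q))]; print('slope',np.linalg.lstsq(A,Q[:,2],rcond=None)[0].round(3)); c,r=cv2.minEnclosingCircle(Q[:,:2].astype(np.float32)); print(c,r)
    if n=='side': cv2.imwrite('pics/al%d.png'%(s['time_s']*10),cv2.resize(d['image'][150:300,240:440,::-1],(800,600),interpolation=cv2.INTER_CUBIC))
E
python3 al.py; ls pics
```

```text
[0.548978   0.00243006 0.19004763] [ 0.23492132 -0.3469405  -1.1372518 ] 0.024360242996790914
top disc 28 x [0.5453 0.5676] y [-0.0303  0.0455] zmed 0.1577
slope [-0.206  0.039  0.272]
(0.5599805116653442, 0.007806586101651192) 0.03830217942595482
side disc 627 x [0.5044 0.5907] y [-0.0428  0.0439] zmed 0.1559
slope [0.006 0.012 0.153]
(0.548566460609436, 0.0009217095212079585) 0.04606986790895462
side cup 771 x [0.5039 0.5892] y [-0.0418  0.0451] zmed 0.09
al89.png
crop.png
g1.png
g2.png
side0.png
top0.png
```

Side cloud puts the disc centre at (0.5486, 0.0009) and the rim at (0.5485, 0.0026). I'll shift +1 mm in y and lower.

Request:
send_rows(
  deltas=[
    [[0.001, 0, 0.005, 0, 0, 0, -1], [0, 0, 0.005, 0, 0, 0, -1], [0, 0, 0.005, 0, 0, 0, -1], [0, 0, 0.004, 0, 0, 0, -1], [0, 0, 0.003, 0, 0, 0, -1], [0, 0, 0.002, 0, 0, 0, -1], [0, 0, 0.001, 0, 0, 0, -1], [0, 0, 0.001, 0, 0, 0, -1], [0, 0, 0, 0, 0, 0, -1]],
  ],
)

```text
time_s: 10.12
position: [0.5493, 0.0041, 0.1653]
tool_rot: [[0.001, 1.0, -0.0], [1.0, -0.001, -0.0], [-0.0, -0.0, -1.0]]
ft_force: [-0.3, 1.1, -1.9]
grip_width: 0.0243
gripper_force: 39.4
```

Request:
send_rows(
  deltas=[
    [[0, 0, 0.001, 0, 0, 0, -1], [0, 0, 0.001, 0, 0, 0, -1], [0, 0, 0, 0, 0, 0, -1], [0, 0, 0, 0, 0, 0, -1]],
  ],
)

```text
time_s: 10.62
position: [0.5493, 0.0041, 0.1633]
tool_rot: [[0.001, 1.0, 0.0], [1.0, -0.001, -0.0], [-0.0, 0.0, -1.0]]
ft_force: [-0.3, -0.5, -1.8]
grip_width: 0.0249
gripper_force: 39.4
```

Request:
send_rows(
  deltas=[
    [[0, 0, 0.001, 0, 0, 0, -1], [0, 0, 0.0005, 0, 0, 0, -1], [0, 0, 0, 0, 0, 0, -1], [0, 0, 0, 0, 0, 0, -1]],
  ],
)

```text
time_s: 11.12
position: [0.5493, 0.004, 0.1618]
tool_rot: [[0.001, 1.0, -0.0], [1.0, -0.001, 0.0], [0.0, -0.0, -1.0]]
ft_force: [-0.2, -0.2, -2.6]
grip_width: 0.0245
gripper_force: 39.4
```

Request:
send_rows(
  deltas=[
    [[0, 0, 0.0005, 0, 0, 0, -1], [0, 0, 0.0005, 0, 0, 0, -1], [0, 0, 0, 0, 0, 0, -1]],
  ],
)

```text
time_s: 11.5
position: [0.5493, 0.0041, 0.1609]
tool_rot: [[0.001, 1.0, 0.0], [1.0, -0.001, -0.0], [-0.0, 0.0, -1.0]]
ft_force: [0.3, -0.3, -1.1]
grip_width: 0.0245
gripper_force: 39.5
```

```bash
python3 al.py
```

```text
[0.54929227 0.00405787 0.16085453] [ 0.26780374 -0.2776155  -1.10279045] 0.024521114412239847
side disc 642 x [0.5045 0.5905] y [-0.0417  0.0439] zmed 0.126
slope [0.022 0.035 0.114]
(0.5480144023895264, 0.002855876460671425) 0.046466484665870667
side cup 579 x [0.5041 0.575 ] y [-0.0421  0.0209] zmed 0.0926
```

```bash
cp pics/al11[0-9].png pics/seat.png; ls pics
```

```text
al115.png
al89.png
crop.png
g1.png
g2.png
seat.png
side0.png
top0.png
```

View pics/seat.png

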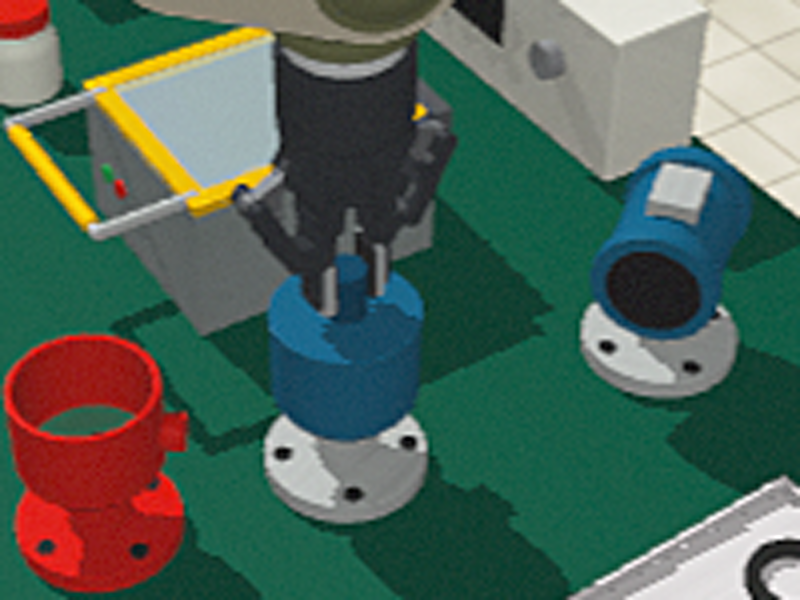

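The cover sits concentric on the cup at crop (346,300), with no load transferred yet. Lowering in half-millimetres until contact.

Request:
send_rows(
  deltas=[
    [[0, 0, 0.0005, 0, 0, 0, -1], [0, 0, 0, 0, 0, 0, -1], [0, 0, 0.0005, 0, 0, 0, -1], [0, 0, 0, 0, 0, 0, -1]],
  ],
)

```text
time_s: 12.1
position: [0.5493, 0.0041, 0.1608]
tool_rot: [[0.001, 1.0, 0.001], [1.0, -0.001, -0.0], [-0.0, 0.001, -1.0]]
ft_force: [-4.1, 0.1, 9.3]
grip_width: 0.0247
gripper_force: 40.4
```

Request:
send_rows(
  deltas=[
    [[0, 0, 0.0005, 0, 0, 0, -1], [0, 0, 0, 0, 0, 0, -1], [0, 0, 0, 0, 0, 0, -1]],
  ],
)

```text
time_s: 12.48
position: [0.5493, 0.0041, 0.1608]
tool_rot: [[0.001, 1.0, 0.001], [1.0, -0.001, -0.0], [-0.0, 0.001, -1.0]]
ft_force: [-5.3, 0.7, 14.0]
grip_width: 0.0243
gripper_force: 40.8
```

Contact at the expected height. I'll relieve the push, then open gently.

Request:
send_rows(
  deltas=[
    [[0, 0, -0.0005, 0, 0, 0, -1], [0, 0, -0.0005, 0, 0, 0, -1], [0, 0, 0, 0, 0, 0, -0.4], [0, 0, 0, 0, 0, 0, -0.3], [0, 0, 0, 0, 0, 0, -0.2], [0, 0, 0, 0, 0, 0, -0.1], [0, 0, 0, 0, 0, 0, 0], [0, 0, 0, 0, 0, 0, 0.1], [0, 0, 0, 0, 0, 0, 0.1], [0, 0, 0, 0, 0, 0, 0.1]],
  ],
  squeeze=20,
)

```text
time_s: 13.72
position: [0.5493, 0.0041, 0.1603]
tool_rot: [[0.001, 1.0, 0.0], [1.0, -0.001, 0.0], [0.0, 0.0, -1.0]]
ft_force: [-0.0, 0.3, 0.3]
grip_width: 0.0469
gripper_force: 0.0
```

Request:
send_rows(
  deltas=[
    [[0, 0, -0.005, 0, 0, 0, 0.1], [0, 0, -0.01, 0, 0, 0, 0.1], [0, 0, -0.02, 0, 0, 0, 0.1], [0, 0, -0.03, 0, 0, 0, 0.1], [0, 0, -0.03, 0, 0, 0, 0.1], [0.04, 0, -0.02, 0, 0, 0, 0.1], [0.05, -0.01, 0, 0, 0, 0, 0.1], [0.05, -0.02, 0, 0, 0, 0, 0.1], [0.05, -0.025, 0, 0, 0, 0, 0.1], [0.04, -0.022, 0, 0, 0, 0, 0.1], [0, 0, 0, 0, 0, 0, 0.1], [0, 0, 0, 0, 0, 0, 0.1]],
  ],
)

```text
time_s: 15.22
position: [0.4728, 0.2339, 0.2758]
tool_rot: [[0.001, 1.0, 0.001], [1.0, -0.001, -0.0], [-0.0, 0.001, -1.0]]
ft_force: [-0.6, -0.4, -0.2]
grip_width: 0.047
gripper_force: 0.0
```

```bash
cat > chk.py <<'E'
from h import *
s=telemetry.observe(); print(s['position'],s['ft_force'],s['grip_width'])
for n in('top','side'):
    d=shot(n);P=cloud(d); hsv=cv2.cvtColor(d['image'],cv2.COLOR_RGB2HSV); z=P[...,2]
    blue=(hsv[...,0]>92)&(hsv[...,0]<125)&(hsv[...,1]>110); w=(abs(P[...,0]-.549)<.06)&(abs(P[...,1]-.003)<.06)
    m=blue&w&(abs(z-.127)<.004); Q=P[m]; k=w&(abs(z-.159)<.006)&blue
    if len(Q)>50:
        A=np.c_[Q[:,:2],np.ones(len(Q))]; print(n,len(Q),'disc',np.median(Q[:,2]).round(4),'slope',np.linalg.lstsq(A,Q[:,2],rcond=None)[0].round(3),cv2.minEnclosingCircle(Q[:,:2].astype(np.float32)),'knob',P[k].mean(0).round(4) if k.any() else '')
    y=(hsv[...,0]>18)&(hsv[...,0]<34)&(hsv[...,1]>80)&(z>.06)&(z<.35)&(P[...,1]>.14)&(P[...,1]<.33)&(P[...,0]<.525)&(P[...,0]>.4)
    b=P[y]; 
    if len(b)>20:
        (vx,vy,x0,y0)=cv2.fitLine(b[:,:2].astype(np.float32),cv2.DIST_HUBER,0,.001,.001).ravel(); t=((b[:,:2]-[x0,y0])@[vx,vy])
        print(' bar',len(b),b.mean(0).round(4),'dir',vx,vy,'ends',t.min(),t.max(),'mid',np.round([x0+vx*(t.min()+t.max())/2,y0+vy*(t.min()+t.max())/2],4),'zmax',np.percentile(b[:,2],[50,95]))
    save(d,'%s_%d.png'%(n,s['time_s']*10))
E
python3 chk.py; ls pics
```

```text
[0.4727632  0.23386059 0.27583373] [-0.55839751 -0.39962947 -0.20221368] 0.04699452199901552
top 599 disc 0.1274 slope [-0.005 -0.002  0.13 ] ((0.5500286221504211, 0.005705873481929302), 0.04525679349899292) knob [0.5499 0.0057 0.1593]
 bar 60 [0.4733 0.1964 0.1081] dir 0.069387026 0.9975898 ends -0.01829134260990742 0.021932784126478106 mid [0.4735 0.1981] zmax [0.10854653 0.11206445]
side 650 disc 0.1263 slope [-0.004 -0.     0.129] ((0.5475761890411377, 0.00376374670304358), 0.046486277133226395) knob [0.5471 0.0019 0.1575]
 bar 208 [0.4551 0.2349 0.1737] dir 0.033257745 0.9994468 ends -0.07753221859805898 0.04286016669299343 mid [0.4667 0.2379] zmax [0.10853187 0.33060962]
al115.png
al89.png
crop.png
g1.png
g2.png
seat.png
side0.png
side_152.png
top0.png
top_152.png
```

The cover is seated: disc top at 0.127, slope below 0.006, and knob concentric in both views. Now down onto the bar.

Request:
send_rows(
  deltas=[
    [[0, 0, 0.02, 0, 0, 0.028, 0.1], [0, 0, 0.035, 0, 0, 0, 0.1], [0, 0, 0.035, 0, 0, 0, 0.1], [0, 0, 0.03, 0, 0, 0, 0.1], [0, 0, 0.02, 0, 0, 0, 0.1], [0, 0, 0.015, 0, 0, 0, 0.1], [0, 0, 0.009, 0, 0, 0, 0.1], [0, 0, 0, 0, 0, 0, 0.1]],
  ],
)

```text
time_s: 16.32
position: [0.4728, 0.2336, 0.1111]
tool_rot: [[0.03, 1.0, -0.001], [1.0, -0.03, -0.0], [-0.0, -0.001, -1.0]]
ft_force: [1.7, 0.5, -0.4]
grip_width: 0.0469
gripper_force: 0.0
```

Request:
send_rows(
  deltas=[
    [[0, 0, 0, 0, 0, 0, -0.2], [0, 0, 0, 0, 0, 0, -0.4], [0, 0, 0, 0, 0, 0, -0.6], [0, 0, 0, 0, 0, 0, -0.8], [0, 0, 0, 0, 0, 0, -1], [0, 0, 0, 0, 0, 0, -1], [0, 0, 0, 0, 0, 0, -1], [0, 0, 0, 0, 0, 0, -1]],
  ],
  squeeze=50,
)

```text
time_s: 17.32
position: [0.4738, 0.2342, 0.1119]
tool_rot: [[0.029, 1.0, 0.004], [1.0, -0.029, 0.0], [0.0, 0.004, -1.0]]
ft_force: [5.5, -1.5, -0.6]
grip_width: 0.0102
gripper_force: 48.7
```

Run:
```python
from h import *
d=shot('side'); s=telemetry.observe(); print(s['position'],s['ft_force'],s['grip_width'])
cv2.imwrite('pics/bar.png',cv2.resize(d['image'][110:260,200:400,::-1],(800,600),interpolation=cv2.INTER_CUBIC))
```

```text
[0.47384778 0.2341674  0.11188282] [ 4.6741579  -0.33219252  0.83265817] 0.00976594839797064
```

View pics/bar.png

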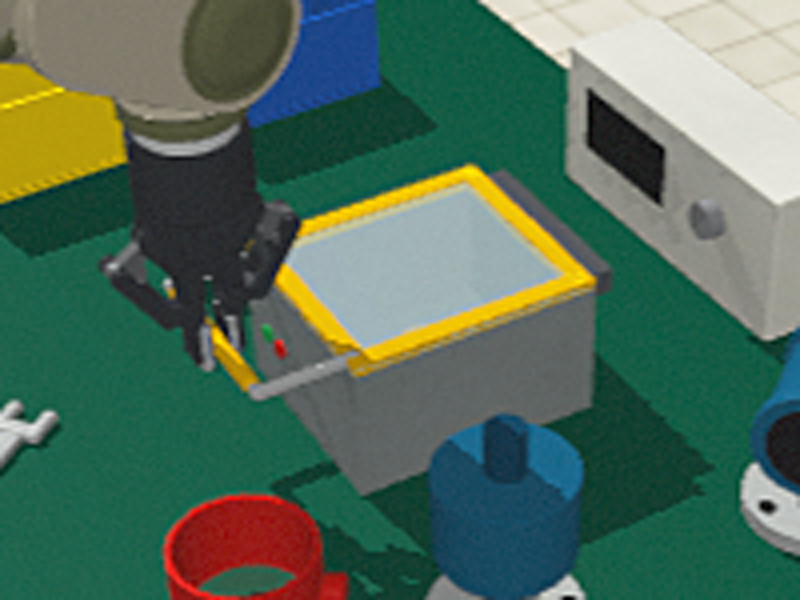

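The pads hold the bar at crop (225,350), between the arms, and the cover is still seated on the housing. Lifting along the arc, first half.

Request:
send_rows(
  deltas=[
    [[0, 0.001, -0.007, 0, 0, 0, -1], [0, 0.0005, -0.0087, 0, 0, 0, -1], [0, 0.0016, -0.0156, 0, 0, 0, -1], [0, 0.0025, -0.0155, 0, 0, 0, -1], [0, 0.0036, -0.0153, 0, 0, 0, -1], [0, 0.0045, -0.015, 0, 0, 0, -1], [0, 0.0056, -0.0147, 0, 0, 0, -1], [0, 0, 0, 0, 0, 0, -1]],
  ],
)

```text
time_s: 18.38
position: [0.4918, 0.2337, 0.2038]
tool_rot: [[0.029, 1.0, 0.001], [1.0, -0.029, 0.0], [0.0, 0.001, -1.0]]
ft_force: [1.7, 1.3, -4.2]
grip_width: 0.0099
gripper_force: 49.0
```

Forces are as expected: about 4 N on the bar and little sideways.

Request:
send_rows(
  deltas=[
    [[0, 0.0064, -0.0143, 0, 0, 0, -1], [0, 0.0075, -0.0139, 0, 0, 0, -1], [0, 0.0082, -0.0133, 0, 0, 0, -1], [0, 0.0092, -0.0128, 0, 0, 0, -1], [0, 0.01, -0.0121, 0, 0, 0, -1], [0, 0.0107, -0.0115, 0, 0, 0, -1], [0, 0, 0, 0, 0, 0, -1], [0, 0, 0, 0, 0, 0, -1], [0, 0, 0, 0, 0, 0, -1], [0, 0, 0, 0, 0, 0, -1]],
  ],
)

```text
time_s: 19.62
position: [0.5421, 0.2324, 0.2801]
tool_rot: [[0.028, 1.0, -0.004], [1.0, -0.028, -0.0], [-0.0, -0.004, -1.0]]
ft_force: [-4.9, 1.7, 1.4]
grip_width: 0.01
gripper_force: 49.7
```

Run:
```python
from h import *
s=telemetry.observe(); print(s['position'],s['ft_force'],s['grip_width'],s['gripper_force'])
for n in('top','side'):
    d=shot(n);P=cloud(d); hsv=cv2.cvtColor(d['image'],cv2.COLOR_RGB2HSV); z=P[...,2]
    y=(hsv[...,0]>18)&(hsv[...,0]<34)&(hsv[...,1]>100)&(z>.09)&(z<.3)&(P[...,1]>.13)&(P[...,1]<.34)&(P[...,0]>.5)&(P[...,0]<.74)
    Q=P[y]
    if len(Q)>50:
        vx,vz,x0,z0=cv2.fitLine(Q[:,[0,2]].astype(np.float32),cv2.DIST_HUBER,0,.001,.001).ravel(); print(n,len(Q),'guard deg',np.degrees(np.arctan(-vz/vx)))
    w=(abs(P[...,0]-.549)<.06)&(abs(P[...,1]-.003)<.06)&(abs(z-.127)<.004); R=P[w]
    if len(R)>50: print('disc',len(R),np.median(R[:,2]),cv2.minEnclosingCircle(R[:,:2].astype(np.float32)))
    if n=='side': cv2.imwrite('pics/end.png',cv2.resize(d['image'][60:300,180:440,::-1],(650,600),interpolation=cv2.INTER_CUBIC))
```

```text
[0.5421045  0.23240119 0.2801346 ] [-4.88594097  1.67249958  1.43618715] 0.009962513274534106 49.68194603919983
top 366 guard deg 43.802437
disc 611 0.12721695951118173 ((0.5504017472267151, 0.005698369350284338), 0.04522830992937088)
side 486 guard deg 44.01097
disc 644 0.12624880554030887 ((0.5479365587234497, 0.001832987880334258), 0.04721977934241295)
```

View pics/end.png

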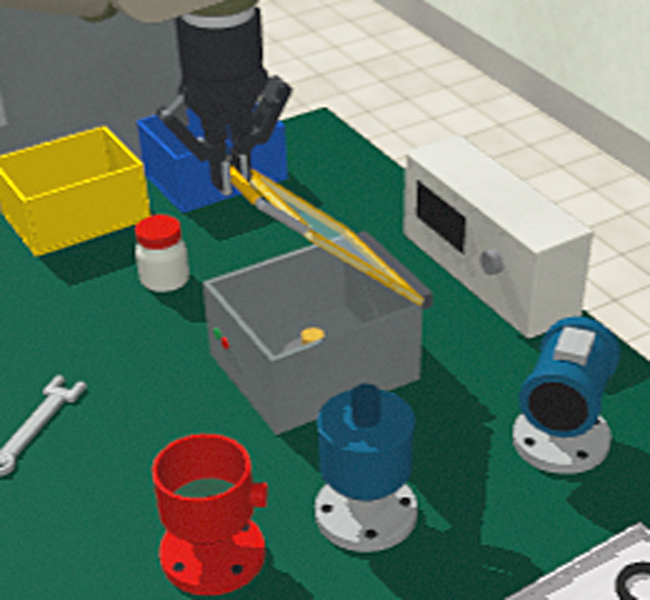

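The guard measures about 44° in both views, held at the bar at (240,175). The cover is still seated at (366,410), and the jar, wrench and transmitter in view are undisturbed. I'll hold briefly and hand in.

Request:
send_rows(
  deltas=[
    [[0, 0, 0, 0, 0, 0, -1], [0, 0, 0, 0, 0, 0, -1], [0, 0, 0, 0, 0, 0, -1], [0, 0, 0, 0, 0, 0, -1]],
  ],
)

```text
time_s: 20.23
position: [0.5421, 0.2324, 0.2801]
tool_rot: [[0.028, 1.0, -0.004], [1.0, -0.028, 0.0], [-0.0, -0.004, -1.0]]
ft_force: [-5.0, 2.2, 0.6]
grip_width: 0.0102
gripper_force: 49.7
```

```bash
python3 -c "
from rig import env
print(env.close_job())"
```

```text
the job is handed in; nothing more can be done
None
```

The job is handed in at about 20 s with no verdict returned: the blue cover sits level and let go on the housing rim, and the gripper is still holding the guard by its bar at about 44 degrees.

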